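# Bank the tea stove and put the ash scoop away

## Robot

A 6-joint arm with a two-finger parallel gripper is mounted at the origin on the work surface. World frame = base frame: x ahead of the robot, y to its left, z up, the work surface at z = 0. Lengths are in mm, angles in rad, forces in N, time in s.
With the tool pointing down it reaches from about 275 to 1000 mm from the base axis. Payload 8.4 kg.
Tool frame: the origin (TCP) lies midway between the tips of the shut fingers; the grasp point (between the pads) lies 19 mm behind it; z points along the fingers, y is the line along which they close (so a half turn about z gives the same grasp; the last joint's range is limited). The gripper opens to 85 mm and grips with 20 to 120 N. Pads are 22 mm wide; open, the fingers measure 114 mm over their backs; the gripper's body (76 mm by 85 mm) begins 54 mm behind the grasp point. The pads swing forward as they close: fully open they stand 13 mm farther back than shut.
Start: joints at [-1.12, 0.353, 1.633, -0, 1.155, -0.002], TCP at [273.427, -562.019, 231.281] pointing down, gripper open.
Joint ranges: [-2.63, 2.63], [-0.92, 2.1], [0.06, 2.66], [-1.3, 4.44], [0, 2.69], [-3.02, 3.02]. Speed limits (rad/s): [2.22, 2.22, 2.79, 3.14, 3.14, 3.14].

## Interface

Orientations are given as [roll, pitch, yaw] about the fixed x, y, z axes, in that order (R = Rz(yaw) Ry(pitch) Rx(roll)).
In Python, from rig import r, cams gives the robot as it stands. The module is installed in compiled form; this text tells all that it offers.
- The arm moves only by the tool send_rows, never from a script. Its argument "targets" is one flat list of numbers, 7 for each row, row after row: the shift along the tool's x, y, z in m, then the turn, a rotation vector about the tool's x, y, z in rad, then the opening, from -1 (shut) to 1 (fully open). In form: [tx, ty, tz, wx, wy, wz, fingers, tx, ty, tz, wx, wy, wz, fingers, ...]. A call has 1 to 12 rows; each row is the pose to reach, as a shift and turn from the pose commanded when the call began, along the tool's axes at that moment; what a row does not reach only later rows make up. A row lasts 1/12 s, in which the tool goes at most 41.7 mm and 7.16 degrees, less where a joint would pass 70% of its speed; a pose out of reach is approached as far as the arm can. A call with a gripper value outside its range is refused whole. The fingers move at their own pace and stop on an object; "grip_force" is the grip in N (left out, the last holds). Time passes only in rows, so rows that repeat a pose let the fingers close. It gives the time, the measured TCP pose, the force, the opening and the grip force at its end, in the units of the state.
- r.sense(): the state, without advancing time (a new reading comes with each control period).
- cams.grab_frame(name): name is "scene" or "side" or "wrist"; returns a dict with "color" (384x512x3 uint8, blue, green, red), "fx", "fy", "cx", "cy" (pixels), "xyz" and "attitude" of the camera in the world. Camera axes: x right, y down, z forward; pixel columns grow to the right and rows downward; lengths in mm; the calibration is good to about 2 mm. The wrist camera is an equidistant fisheye: a pixel r from the principal point sees the ray r / f radians off the axis. A picture is of the moment at which its call begins. There is no depth.
- r.sign_off(): hands the job in; it is judged then, once.
The state is a dict: "clock": time; "qpos": joint angles; "qvel": joint speeds; "joint_efforts": joint torques, N m; "eef_pos": TCP position; "tcp_rot": TCP orientation; "contact_force": force on the tool from outside, world axes, zero at the start; "wrist_torque": the same for the moment, N m; "opening": opening from 0.0 (shut) to 1.0 (fully open); "grasp_force": force on a finger pad.
Only numpy, scipy, OpenCV 4.12 (cv2) and the standard library are available. Lean on these libraries where they do the work, as an engineer would, in place of code of your own. Each camera call takes 0.05 s, during which the arm holds its last target. There are 200 camera calls.

## Task

Tea is ready, so bank the little charcoal stove: turn its blower knob until the white pointer line clicks in at the red marker, and lay the ash scoop flat in its fitted place in the wooden tool tray, blade in the wide part and handle in the narrow channel. Either job may come first; leave the kettle, mug and lighter where they are.

Things in the scene. Friction and masses are not known exactly. Their poses are not given: they have to be found in the camera images.
- stove: grey table-top charcoal stove, fixed, box 220 mm (x) by 300 mm (y), flat deck 85 mm above the table. Origin: centre of its underside. A round fire bowl with grate (top 115 mm above the table, radius 88 mm) at x, y = (0, +58) mm carries the kettle; the knob stands upright on the deck at (-10, -95) mm. Position and yaw vary
- knob (a joint): angle of the grey selector knob, rad, about its upright axis, growing counter-clockwise seen from above; 0: pointer along the stove's +x. Clicks every 0.524 rad (30 degrees) from -1.57 to 1.57, end stops at +-1.65; starts at the 0 click, which has no marker. Leaving a click takes about 0.06 N m; let go within 10 degrees of a click it springs into it by itself
- knob_grip (a point): on the knob's axis, 23 mm above the deck, mid height of its grip bar (46 mm long, 14 mm wide, flat sides, from 9 to 33 mm above the deck), which stands on a round skirt of radius 25 mm, 9 mm high. The bar's long direction is the pointer direction; the end with the white line is the pointer
- knob_aim (a point): turns with the knob: the point 44 mm from the knob's axis that the white pointer line points at, 3 mm above the deck, on the circle of marker centres. From knob_grip to knob_aim is the pointer direction, also the long direction of the grip bar
- mark_red: red round marker, 15 mm across, 3 mm high, on the deck 44 mm from the knob's axis at one of the clicks -60, -30, +30 or +60 degrees from the start pointer direction (which one varies). Origin: its underside centre
- mark_yellow: yellow marker, same shape, at another of these four clicks
- mark_blue: blue marker, same shape, at another of these four clicks
- mark_white: white marker, same shape, at another of these four clicks
- scoop: loose ash scoop, 130 to 210 g, lying flat. Origin on the underside, below the grip point. Steel pan x 35 to 115 mm, 70 mm wide, side walls 22 mm, rear wall (x = 35) 29 mm high, open at +x. Black handle bar 16 mm wide, x -80 to 35, 13 to 29 mm above the underside, with a foot (x -80 to -68) down to the underside. Centre of mass 32 mm to +x of the origin
- scoop_grip (a point): middle of the handle bar at x = 0 of the scoop, 21 mm above its underside: where to grip it, across the 16 mm width
- scoop_blade (a point): underside of the pan, its middle (75 mm to +x of the scoop's origin)
- scoop_tail (a point): underside of the foot at the handle's end (74 mm to -x of the scoop's origin)
- tray: fixed wooden tool tray, x -91 to 126 mm, y -71 to 67, origin on the table. Floor 5 mm, wall tops 17 mm above the table. Scoop place centred on y = +20: wide part x 30 to 120, 82 mm wide, for the pan; channel x -85 to 30, 26 mm wide, for the handle (about 5 mm play). The narrow place along y = -46 holds the lighter. x, y, yaw vary
- tray_grip (a point): where scoop_grip is when the scoop is properly in its place (21 mm above the tray floor); the point's axes are the tray's: the scoop's x axis must point along the tray's x
- tray_blade (a point): point on the tray floor where scoop_blade belongs
- tray_tail (a point): point on the tray floor where scoop_tail belongs
- kettle: aluminium kettle with bail handle, loose on the stove's grate, 136 mm across, spout to +x, top of the handle 163 mm above its underside (about 280 mm above the table). Origin: centre of its underside
- lighter: green lighter with a red press button, lying in its place in the tray, 76 by 24 by 14 mm high. Origin: underside, about its middle
- mug: white enamel mug, 80 mm across, 85 mm high, handle at its +y. Origin: centre of its underside
Mind the look-alikes: they are no part of the job. Leave any blue, orange or yellow look-alike of the scoop alone.

How it is judged:
By the outcome, as a careful person would: the job done as asked, in the order asked, and still so for the second after the job is handed in, with the robot touching nothing.
It also fails if it takes over 45 s, if anything falls off the work surface, if the arm or the gripper's body presses on something with over 40 N, if the wrist force passes 120 N, or if a joint passes its speed limit or range.

## Working session

There is one attempt and no reset: what is moved stays moved. The work goes in short steps, Python scripts to look and compute and a tool call to move; the robot and the scene stay as the last step left them, time stands still between calls to the robot, and variables do not carry over. Pictures are saved under pics/ and viewed, at most 10 in all, crops included, and the job is handed in when it is done.

Besides the shell and the picture viewer there is one more tool, called after "Call:" in YAML: its name, and indented under it one key for each argument. send_rows: Moves the arm, as the interface text tells. Its arguments: {"type":"object","properties":{"targets":{"type":"array"},"grip_force":{"type":"number"}},"required":["targets"]}

```bash
mkdir -p pics
cat > h.py <<'E'
import numpy as np, cv2
from scipy.spatial.transform import Rotation as R
from rig import r, cams
E
python3 - <<'E'
from h import *
s=r.sense(); print(s)
import pickle
for n in ["scene","side","wrist"]:
    f=cams.grab_frame(n); pickle.dump(f,open(f"pics/{n}0.pkl","wb"))
    print(n,{k:v for k,v in f.items() if k!="color"})
    cv2.imwrite(f"pics/{n}0.png",cv2.resize(f["color"],(800,600),interpolation=cv2.INTER_CUBIC))
E
```

```text
{'clock': 0.0, 'qpos': array([-1.12042902e+00,  3.53637125e-01,  1.63412024e+00, -5.37411821e-06,
        1.15517293e+00, -2.41341962e-03]), 'qvel': array([-0.00074291,  0.00056052, -0.00169043,  0.0018069 , -0.0003512 ,
        0.00043244]), 'joint_efforts': array([ 2.34664170e-03, -6.05236459e+01, -3.42060292e+01,  2.18375480e-04,
        9.22792620e-03,  6.55991357e-06]), 'eef_pos': array([ 273.20895056, -561.61345289,  230.57449932]), 'tcp_rot': array([-3.14025501e+00,  1.68540000e-06,  4.52782900e-01]), 'contact_force': array([-0.9487677 ,  0.40402834, -0.69920273]), 'wrist_torque': array([ 0.00652905,  0.00035963, -0.0427133 ]), 'grasp_force': 0.0, 'opening': 0.9990667038509279}
scene {'fx': 448.82426393012634, 'fy': 448.82426393012634, 'cx': 258.05700711738547, 'cy': 194.3770813158247, 'xyz': array([1340.29959193,  186.21149359,  871.64600731]), 'attitude': array([-2.3023689 ,  0.0179752 ,  1.82070577])}
side {'fx': 494.0057640540416, 'fy': 494.0057640540416, 'cx': 244.75452825054847, 'cy': 193.7647097049189, 'xyz': array([   78.27229978, -1058.61271924,  1172.90199761]), 'attitude': array([-2.35137184,  0.01348305, -0.4303527 ])}
wrist {'fx': 297.3186396354542, 'fy': 297.3186396354542, 'cx': 254.9893826548666, 'cy': 194.99488943962456, 'xyz': array([ 347.59396527, -524.60340652,  373.59946488]), 'attitude': array([ 2.81634784e+00,  1.12083297e-03, -1.11778516e+00])}
```

View pics/scene0.png

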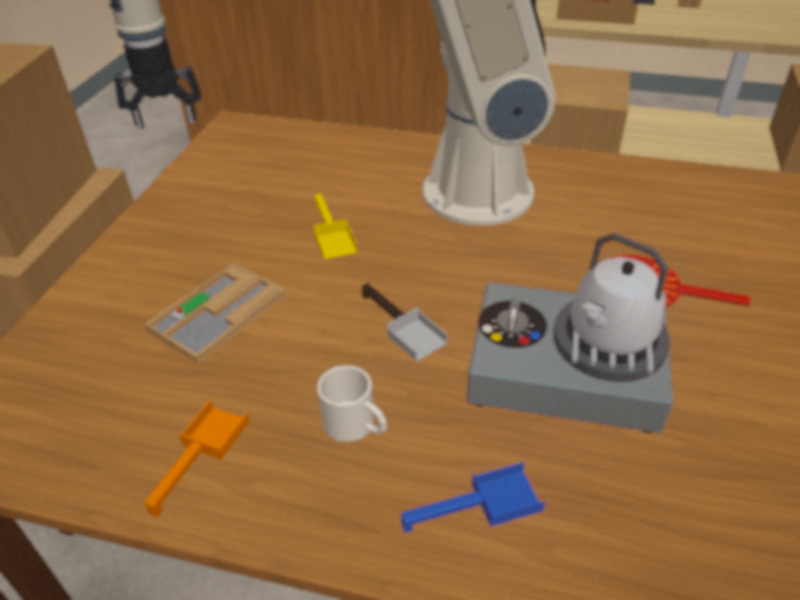

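View pics/side0.png

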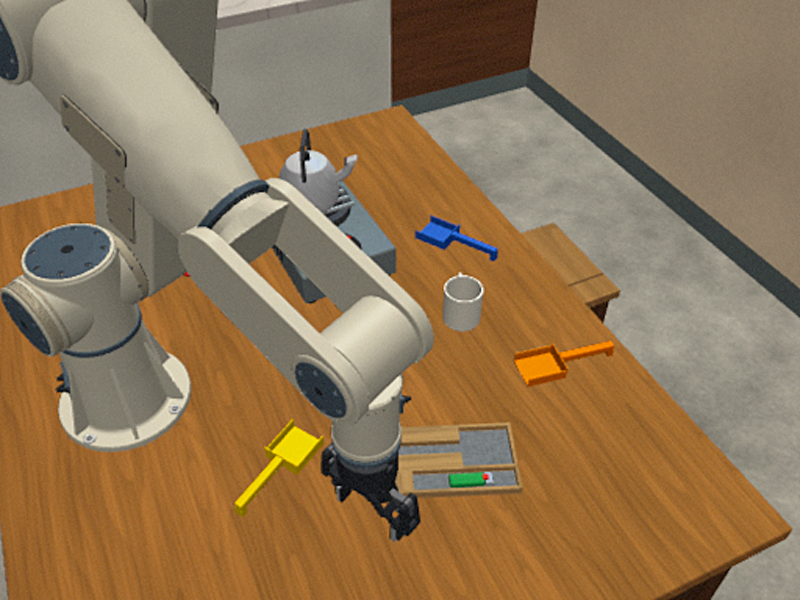

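The scene view shows the real scoop (black handle, tail ≈(367,290), pan ≈(416,333)). It shows the tray at ≈(216,310) and the knob at ≈(513,318). Markers: white (487,328), yellow (497,338), red (524,340), blue (535,336). The side view shows the tray partly hidden at (460,460), and the arm covers the scoop.

```bash
cat >> h.py <<'E'
def cam(f):
    return np.array(f["xyz"]), R.from_euler("xyz",f["attitude"]).as_matrix()
def ray(f,u,v,fish=False):
    o,M=cam(f); d=np.array([(u-f["cx"])/f["fx"],(v-f["cy"])/f["fy"],1.])
    if fish:
        t=np.hypot(d[0],d[1]); d=np.array([d[0]/t*np.sin(t),d[1]/t*np.sin(t),np.cos(t)]) if t>1e-9 else np.array([0,0,1.])
    return o,M@(d/np.linalg.norm(d))
def onz(f,u,v,z,fish=False):
    o,d=ray(f,u,v,fish); return o+d*(z-o[2])/d[2]
def proj(f,p,fish=False):
    o,M=cam(f); c=M.T@(np.asarray(p,float)-o)
    if fish:
        rr=np.hypot(c[0],c[1]); t=np.arctan2(rr,c[2]); k=t/max(rr,1e-9); return f["cx"]+f["fx"]*k*c[0], f["cy"]+f["fy"]*k*c[1]
    return f["cx"]+f["fx"]*c[0]/c[2], f["cy"]+f["fy"]*c[1]/c[2]
def tri(rays):
    A=np.zeros((3,3));b=np.zeros(3)
    for o,d in rays:
        P=np.eye(3)-np.outer(d,d);A+=P;b+=P@o
    x=np.linalg.solve(A,b); return x,[np.linalg.norm(np.cross(x-o,d)) for o,d in rays]
E
python3 - <<'E'
from h import *
import pickle
f=pickle.load(open("pics/scene0.pkl","rb"))
for n,u,v,z in [("tail top",367,290,29),("rearwall mid",399,322,29),("pan front mid",431,346,0),("handle",383,303,29),("knob top",513,308,118),("white",487,328,88),("yellow",497,338,88),("red",524,340,88),("blue",535,336,88),("tray L",147,324,17),("tray bot",197,357,17),("tray R",285,291,17),("tray top",236,264,17),("stove bl",470,392,85),("stove tl",488,287,85)]:
    print(n,onz(f,(u+.5)*.64-.5,(v+.5)*.64-.5,z).round(0))
w=pickle.load(open("pics/wrist0.pkl","rb")); print(R.from_euler("xyz",w["attitude"]).as_matrix().round(2))
E
```

```text
tail top [ 412. -136.   29.]
rearwall mid [482. -57.  29.]
pan front mid [499.   5.   0.]
handle [440. -97.  29.]
knob top [500. 138. 118.]
white [523. 102.  88.]
yellow [542. 121.  88.]
red [537. 163.  88.]
blue [524. 178.  88.]
tray L [ 578. -497.   17.]
tray bot [ 632. -372.   17.]
tray R [ 437. -289.   17.]
tray top [ 383. -413.   17.]
stove bl [660.  99.  85.]
stove tl [419.  87.  85.]
[[ 0.44 -0.85 -0.29]
 [-0.9  -0.42 -0.14]
 [-0.    0.32 -0.95]]
```

View pics/wrist0.png

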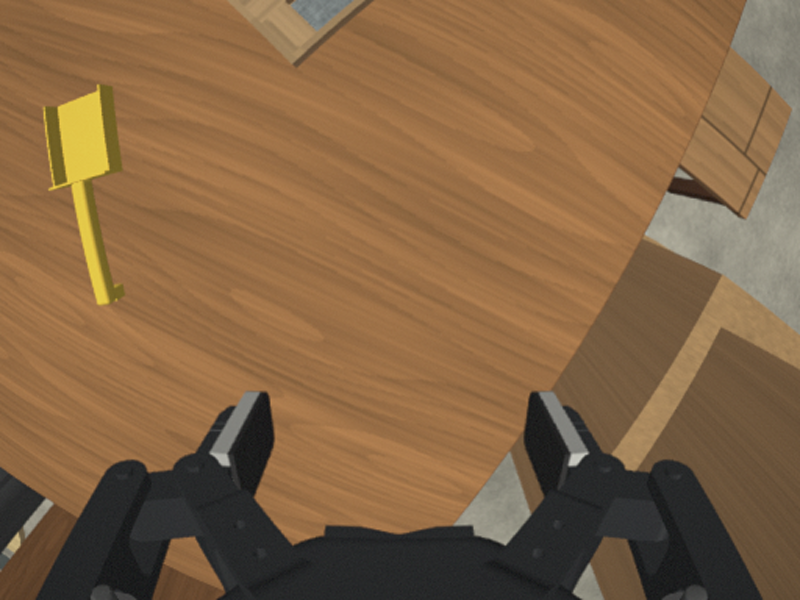

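The wrist view shows only the yellow look-alike at (90,190) and the near corner of the tray at (297,65). Red sits at the +30° click. Rough poses: the scoop grip is near (461,-80) with yaw 48°, and the tray origin is near (492,-384) with yaw -23°. I'll go above the tray for close views.

```bash
cat >> h.py <<'E'
from scipy.optimize import least_squares
def row(p0,rpy0,p1,yaw1):
    "row numbers from commanded pose (mm, rpy) to a straight-down pose p1,yaw1"
    A=R.from_euler("xyz",rpy0); B=R.from_euler("xyz",[np.pi,0,yaw1])
    t=A.inv().apply(np.array(p1,float)-p0)/1000; w=(A.inv()*B).as_rotvec()
    return np.r_[t,w].round(4)
E
python3 -c "
from h import *
print(row([273.4,-562,231.3],[np.pi,0,.4528],[430,-340,270],-.4))"
```

```text
[ 0.2379 -0.1311 -0.0387  0.     -0.      0.8528]
```

Call:
send_rows:
  targets: [0.238,-0.131,-0.039,0,0,0.853,1,0.238,-0.131,-0.039,0,0,0.853,1,0.238,-0.131,-0.039,0,0,0.853,1,0.238,-0.131,-0.039,0,0,0.853,1,0.238,-0.131,-0.039,0,0,0.853,1,0.238,-0.131,-0.039,0,0,0.853,1,0.238,-0.131,-0.039,0,0,0.853,1,0.238,-0.131,-0.039,0,0,0.853,1,0.238,-0.131,-0.039,0,0,0.853,1,0.238,-0.131,-0.039,0,0,0.853,1]

```text
clock: 0.98
eef_pos: [429.9, -340.2, 270.1]
tcp_rot: [3.141, 0.0, -0.397]
contact_force: [-0.3, -0.3, -0.1]
opening: 1.002
grasp_force: 0.0
```

Run:
```python
from h import *
import pickle
f=cams.grab_frame("wrist"); pickle.dump(f,open("pics/w1.pkl","wb"))
cv2.imwrite("pics/w1.png",cv2.resize(f["color"],(800,600),interpolation=cv2.INTER_CUBIC))
print(row([429.9,-340.2,270.1],[np.pi,0,-.4],[430,-150,270],.84))
```

```text
[-7.400e-02 -1.752e-01  1.000e-04  0.000e+00  0.000e+00 -1.240e+00]
```

View pics/w1.png

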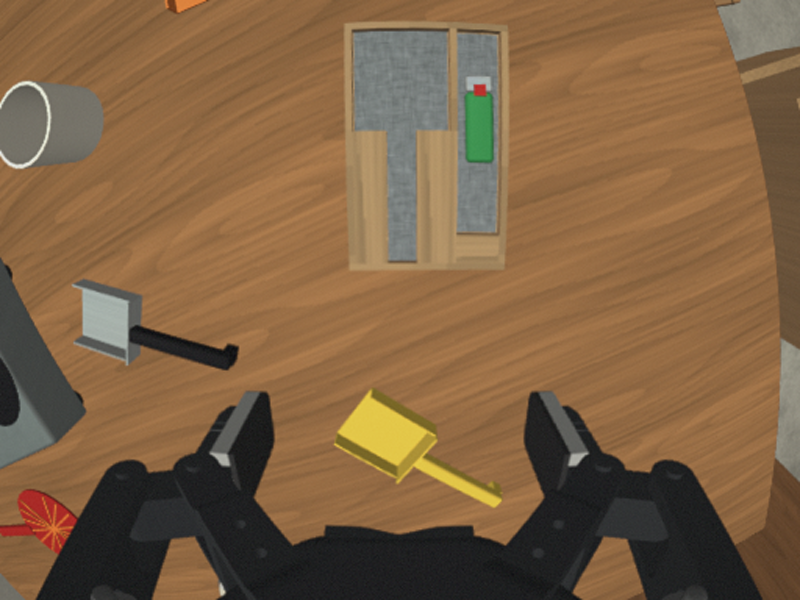

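The tray is square in view: outer corners (345,24), (508,26), (505,269) and (349,270), lighter at right in its slot. The scoop's handle end is at (233,357), with the pan at (108,322). Next is a view above the scoop that still takes in the tray.

Call:
send_rows:
  targets: [-0.074,-0.175,0,0,0,-1.24,1,-0.074,-0.175,0,0,0,-1.24,1,-0.074,-0.175,0,0,0,-1.24,1,-0.074,-0.175,0,0,0,-1.24,1,-0.074,-0.175,0,0,0,-1.24,1,-0.074,-0.175,0,0,0,-1.24,1,-0.074,-0.175,0,0,0,-1.24,1,-0.074,-0.175,0,0,0,-1.24,1,-0.074,-0.175,0,0,0,-1.24,1,-0.074,-0.175,0,0,0,-1.24,1,-0.074,-0.175,0,0,0,-1.24,1,-0.074,-0.175,0,0,0,-1.24,1]

```text
clock: 2.03
eef_pos: [429.8, -151.1, 270.0]
tcp_rot: [-3.141, 0.0, 0.835]
contact_force: [0.2, 0.2, 1.0]
opening: 0.998
grasp_force: 0.0
```

Run:
```python
from h import *
import pickle
s=r.sense(); print(s["eef_pos"],s["tcp_rot"],s["qpos"])
for n in ["wrist","scene","side"]:
    f=cams.grab_frame(n); pickle.dump(f,open(f"pics/{n}2.pkl","wb"))
    cv2.imwrite(f"pics/{n}2.png",cv2.resize(f["color"],(800,600),interpolation=cv2.INTER_CUBIC))
```

```text
[ 429.78542687 -151.07379645  270.04051343] [-3.14122956e+00  3.47693527e-04  8.35393070e-01] [-3.41175279e-01  4.33690324e-02  1.93311005e+00 -1.97559820e-04
  1.16558237e+00  3.94305965e-01]
```

View pics/wrist2.png

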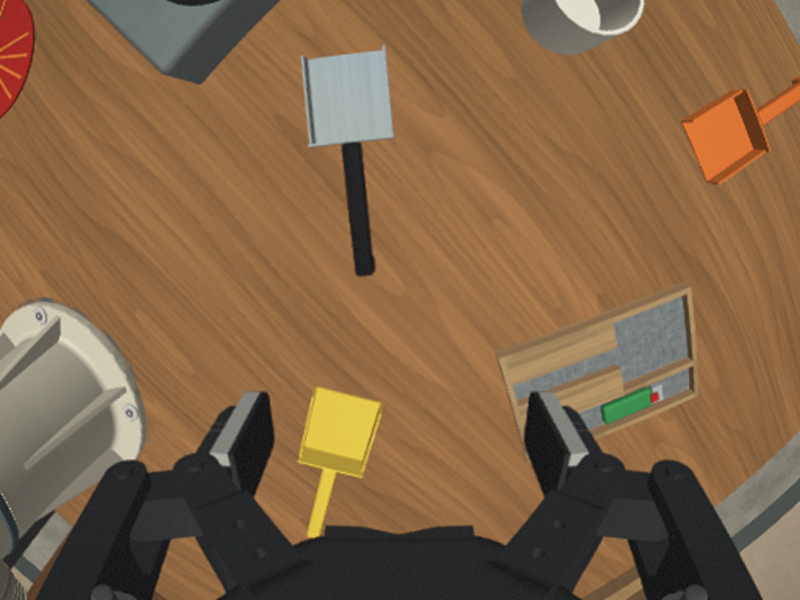

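The scoop handle runs from (365,275) to (351,143). Rear-wall corners are (307,147) and (393,138), front corners (303,57) and (385,47). Tray corners are (499,355), (690,288) and (696,397). I'll fit both poses, with height free.

```bash
cat >> h.py <<'E'
def fit(obs,x0,fish=True,s=.64):
    "obs: (frame, model xyz, (u,v) in 800-wide px); pose = x,y,z,yaw"
    def res(p):
        c,sn=np.cos(p[3]),np.sin(p[3]); o=[]
        for f,m,uv in obs:
            w=[p[0]+c*m[0]-sn*m[1],p[1]+sn*m[0]+c*m[1],p[2]+m[2]]
            q=proj(f,w,fish); o+=[q[0]-((uv[0]+.5)*s-.5),q[1]-((uv[1]+.5)*s-.5)]
        return np.array(o)
    S=least_squares(res,x0,loss="soft_l1"); return S.x,res(S.x).reshape(-1,2)
E
python3 - <<'E'
from h import *
import pickle
a=pickle.load(open("pics/w1.pkl","rb")); b=pickle.load(open("pics/wrist2.pkl","rb"))
print(a["xyz"],b["xyz"])
sc=[(b,(-80,0,29),(365,275)),(b,(35,35,29),(307,147)),(b,(35,-35,29),(393,138)),(b,(115,35,22),(303,57)),(b,(115,-35,22),(385,47)),
(a,(-80,0,29),(237,352)),(a,(35,35,29),(128,362)),(a,(35,-35,29),(140,293)),(a,(115,35,22),(75,343)),(a,(115,-35,22),(75,282))]
tr=[(a,(126,67,17),(345,24)),(a,(126,-71,17),(508,26)),(a,(-91,-71,17),(505,269)),(a,(-91,67,17),(349,270)),(a,(30,33,17),(387,130)),(a,(30,7,17),(417,130)),
(b,(-91,67,17),(499,355)),(b,(126,67,17),(690,288)),(b,(126,-71,17),(696,397)),(b,(30,33,17),(615,321)),(b,(30,7,17),(621,367))]
for n,o,x0 in [("scoop",sc,[461,-80,0,.84]),("tray",tr,[492,-384,0,-.4])]:
    x,e=fit(o,x0); print(n,x.round(3)); print(e.round(1).tolist())
s=fit(sc,[461,-80,0,.84])[0]
f=pickle.load(open("pics/scene2.pkl","rb"))
for m in [(-80,0,29),(115,0,0)]:
    c,sn=np.cos(s[3]),np.sin(s[3]); print((np.array(proj(f,[s[0]+c*m[0],s[1]+sn*m[0],m[2]]))/.64).round(0))
E
```

```text
[ 506.17944426 -370.94136145  413.01575807] [485.2886164  -88.78035416 412.98063668]
scoop [442.069 -82.831  -6.984   0.927]
[[0.4, -0.2], [1.9, 0.1], [0.2, -0.2], [-0.3, 0.2], [-0.2, -0.0], [-3.6, 5.9], [1.8, 0.0], [-5.2, 5.1], [1.1, -1.7], [0.5, -0.1]]
tray [ 4.88524e+02 -3.88047e+02 -2.27900e+00 -3.95000e-01]
[[0.5, -0.7], [0.1, 0.2], [-1.2, 0.0], [-0.0, -0.7], [-0.5, 0.0], [0.2, 0.0], [-0.9, 1.2], [-0.3, -0.9], [0.4, -1.3], [0.8, 16.2], [-1.1, 0.4]]
[364. 283.]
[432. 351.]
```

Run:
```python
from h import *
import pickle
a=pickle.load(open("pics/w1.pkl","rb")); b=pickle.load(open("pics/wrist2.pkl","rb"))
sc=[(b,(-80,0,29),(365,275)),(b,(35,35,29),(307,147)),(b,(35,-35,29),(393,138)),(b,(115,35,22),(303,57)),(b,(115,-35,22),(385,47))]
x,e=fit(sc,[461,-80,0,.84]); print(x.round(2),e.round(1).tolist())
for m in [(-80,0,29),(-80,8,29),(-80,-8,29),(-80,0,0),(35,35,29),(35,-35,29),(35,35,0),(115,35,22),(115,-35,22),(115,35,0),(115,-35,0)]:
    c,sn=np.cos(x[3]),np.sin(x[3]); print(m,(np.array(proj(a,[x[0]+c*m[0]-sn*m[1],x[1]+sn*m[0]+c*m[1],m[2]],True))/.64).round(0))
crop=cv2.resize(a["color"][165:245,40:160],(780,520),interpolation=cv2.INTER_CUBIC); cv2.imwrite("pics/c1.png",crop)
tr=[(a,(126,67,17),(345,24)),(a,(126,-71,17),(508,26)),(a,(-91,-71,17),(505,269)),(a,(-91,67,17),(349,270)),(a,(30,33,17),(387,130)),(a,(30,7,17),(417,130)),
(b,(-91,67,17),(499,355)),(b,(126,67,17),(690,288)),(b,(126,-71,17),(696,397)),(b,(30,7,17),(621,367))]
x,e=fit(tr,[492,-384,0,-.4]); print(x.round(3),e.round(1).tolist())
```

```text
[441.6  -82.54  -5.95   0.92] [[-0.4, 0.1], [1.5, -0.0], [-0.0, -0.0], [-0.4, -0.1], [-0.1, -0.0]]
(-80, 0, 29) [229. 365.]
(-80, 8, 29) [228. 372.]
(-80, -8, 29) [230. 358.]
(-80, 0, 0) [238. 353.]
(35, 35, 29) [127. 365.]
(35, -35, 29) [128. 303.]
(35, 35, 0) [140. 354.]
(115, 35, 22) [ 73. 342.]
(115, -35, 22) [ 72. 283.]
(115, 35, 0) [ 84. 335.]
(115, -35, 0) [ 83. 278.]
[ 4.88443e+02 -3.88145e+02 -1.37200e+00 -3.94000e-01] [[0.4, -0.9], [0.3, 0.0], [-0.9, 0.2], [0.0, -0.5], [-0.4, 0.0], [0.3, 0.0], [-0.8, 1.5], [-0.1, -0.7], [0.7, -1.1], [-0.8, 0.7]]
```

View pics/c1.png

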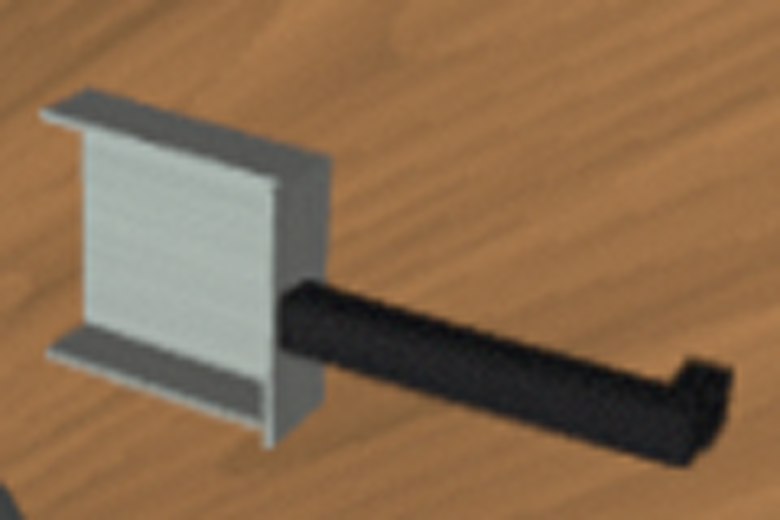

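The crop shows that the earlier w1 corner picks were wrong: they were underside corners. The top corners are tail (682,462), rear (268,447) and (278,180), front (45,352) and (40,113). I'll refit with these.

Run:
```python
from h import *
import pickle
a=pickle.load(open("pics/w1.pkl","rb")); b=pickle.load(open("pics/wrist2.pkl","rb"))
C=lambda u,v:((40+u/6.5)/.64,(165+v/6.5)/.64)
sc=[(b,(-80,0,29),(365,275)),(b,(35,35,29),(307,147)),(b,(35,-35,29),(393,138)),(b,(115,35,22),(303,57)),(b,(115,-35,22),(385,47)),
(a,(-80,8,29),C(682,462)),(a,(35,35,29),C(268,447)),(a,(35,-35,29),C(278,180)),(a,(115,35,22),C(45,352)),(a,(115,-35,22),C(40,113)),(a,(-80,-8,0),C(732,370))]
x,e=fit(sc,[441,-82,0,.92]); print(x.round(3),e.round(1).tolist())
y=x[3]
print(row([429.9,-150.2,270.1],[np.pi,0,.84],[x[0],x[1],90],y))
print(row([429.9,-150.2,270.1],[np.pi,0,.84],[x[0],x[1],4],y))
```

```text
[441.96  -82.604  -0.716   0.923] [[-0.3, 1.0], [0.9, -0.1], [0.1, -0.4], [-1.1, -0.9], [-0.2, -1.1], [1.3, 1.7], [0.6, -0.4], [-0.3, 1.3], [0.1, -0.1], [0.2, -1.1], [0.4, -1.0]]
[ 0.0584 -0.0361  0.1801  0.      0.     -0.0833]
[ 0.0584 -0.0361  0.2661  0.      0.     -0.0833]
```

Call:
send_rows:
  targets: [0.058,-0.036,0.12,0,0,-0.083,1,0.058,-0.036,0.12,0,0,-0.083,1,0.058,-0.036,0.12,0,0,-0.083,1,0.058,-0.036,0.12,0,0,-0.083,1,0.058,-0.036,0.15,0,0,-0.083,0,0.058,-0.036,0.18,0,0,-0.083,0,0.058,-0.036,0.21,0,0,-0.083,0,0.058,-0.036,0.24,0,0,-0.083,0,0.058,-0.036,0.255,0,0,-0.083,0,0.058,-0.036,0.265,0,0,-0.083,0,0.058,-0.036,0.265,0,0,-0.083,0]

```text
clock: 3.1
eef_pos: [441.0, -82.8, 3.7]
tcp_rot: [-3.139, 0.001, 0.922]
contact_force: [-1.2, 0.1, -0.6]
opening: 0.501
grasp_force: 0.0
```

Run:
```python
from h import *
import pickle
f=cams.grab_frame("wrist"); pickle.dump(f,open("pics/w3.pkl","wb"))
cv2.imwrite("pics/w3.png",cv2.resize(f["color"],(800,600),interpolation=cv2.INTER_CUBIC))
```

```text
(no output)
```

View pics/w3.png

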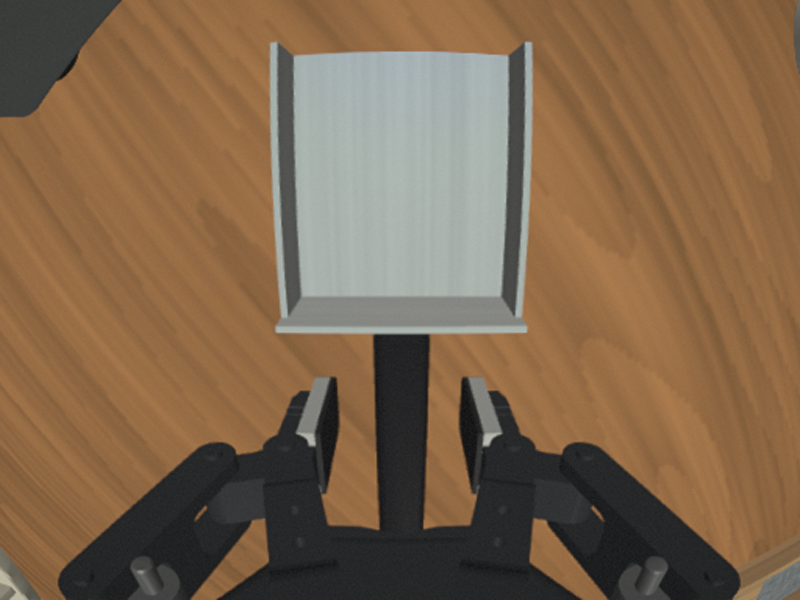

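The handle (x≈375–430) lies centred between the pads, square to them. I'll close and lift.

Call:
send_rows:
  targets: [0,0,0,0,0,0,-1,0,0,0,0,0,0,-1,0,0,0,0,0,0,-1,0,0,0,0,0,0,-1,0,0,0,0,0,0,-1,0,0,0,0,0,0,-1,0,0,-0.01,0,0,0,-1,0,0,-0.03,0,0,0,-1,0,0,-0.06,0,0,0,-1,0,0,-0.09,0,0,0,-1,0,0,-0.1,0,0,0,-1,0,0,-0.1,0,0,0,-1]
  grip_force: 90

```text
clock: 4.15
eef_pos: [444.2, -83.3, 108.6]
tcp_rot: [3.136, -0.003, 0.923]
contact_force: [1.2, -0.5, -1.6]
opening: 0.168
grasp_force: 88.2
```

Run:
```python
from h import *
import pickle
f=cams.grab_frame("wrist"); pickle.dump(f,open("pics/w4.pkl","wb"))
cv2.imwrite("pics/w4.png",cv2.resize(f["color"],(800,600),interpolation=cv2.INTER_CUBIC))
t=np.array([488.44,-388.15]); y=-.394; g=t+20*np.array([-np.sin(y),np.cos(y)]); print(g)
for z in (100,24): print(row([442,-82.6,104.5],[np.pi,0,.923],[g[0],g[1],z],y))
print(r.sense()["eef_pos"],r.sense()["qpos"])
```

```text
[ 496.1177     -369.68238178]
[-0.1963  0.2164  0.0045  0.     -0.      1.317 ]
[-0.1963  0.2164  0.0805  0.     -0.      1.317 ]
[443.0778673  -83.07429668 106.8142851 ] [-1.88674006e-01  2.58081904e-01  2.10753101e+00  8.92491677e-06
  7.72069784e-01  4.59390214e-01]
```

View pics/w4.png

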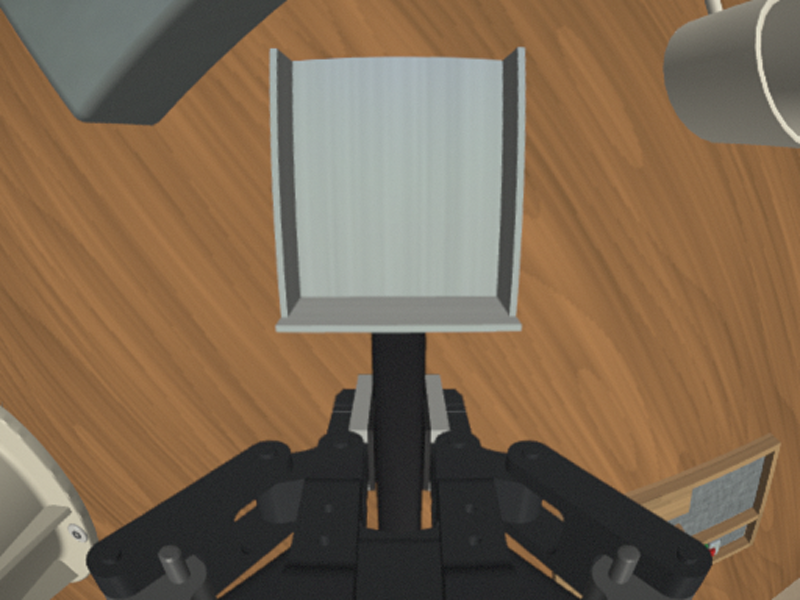

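The scoop is held straight and level. The tray shows at lower right (720,500). I'll carry it over at about 140 mm, higher than the mug.

Call:
send_rows:
  targets: [-0.02,0.02,-0.035,0,0,0.12,-1,-0.196,0.216,-0.035,0,0,1.317,-1,-0.196,0.216,-0.035,0,0,1.317,-1,-0.196,0.216,-0.035,0,0,1.317,-1,-0.196,0.216,-0.035,0,0,1.317,-1,-0.196,0.216,-0.035,0,0,1.317,-1,-0.196,0.216,-0.035,0,0,1.317,-1,-0.196,0.216,-0.035,0,0,1.317,-1,-0.196,0.216,-0.035,0,0,1.317,-1,-0.196,0.216,-0.035,0,0,1.317,-1,-0.196,0.216,-0.035,0,0,1.317,-1,-0.196,0.216,-0.035,0,0,1.317,-1]

```text
clock: 5.2
eef_pos: [494.9, -369.0, 137.9]
tcp_rot: [-3.141, 0.003, -0.398]
contact_force: [0.5, 0.2, -2.2]
opening: 0.171
grasp_force: 88.6
```

Call:
send_rows:
  targets: [0,0,0.03,0,0,0,-1,0,0,0.06,0,0,0,-1,0,0,0.075,0,0,0,-1,0,0,0.075,0,0,0,-1,0,0,0.075,0,0,0,-1]

```text
clock: 5.62
eef_pos: [495.0, -368.7, 63.7]
tcp_rot: [-3.141, 0.003, -0.392]
contact_force: [1.2, 0.4, -1.6]
opening: 0.167
grasp_force: 88.5
```

Run:
```python
from h import *
import pickle
print(r.sense())
f=cams.grab_frame("wrist"); pickle.dump(f,open("pics/w5.pkl","wb"))
cv2.imwrite("pics/w5.png",cv2.resize(f["color"],(800,600),interpolation=cv2.INTER_CUBIC))
# predicted tray-feature pixels
t=np.array([488.44,-388.15]); y=-.394
for m in [(126,67),(126,-21),(126,-71),(120,61),(120,-21),(-91,67),(-91,-71),(30,61),(30,-21)]:
    p=t+R.from_euler("z",y).as_matrix()[:2,:2]@m; print(m,(np.array(proj(f,[*p,17],True))/.64).round(0))
```

```text
{'clock': 5.6167, 'qpos': array([-6.42584611e-01,  5.38585260e-01,  1.76836906e+00,  1.11635778e-06,
        8.38014660e-01,  1.32040382e+00]), 'qvel': array([ 0.00061249, -0.0359386 , -0.02953151, -0.00109513,  0.00920882,
        0.00914375]), 'joint_efforts': array([-1.53614022e-02, -6.37525678e+01, -2.52341187e+01,  8.63824185e-03,
       -9.46349488e-02, -3.22284282e-02]), 'eef_pos': array([ 495.0440701 , -368.70055422,   63.73171176]), 'tcp_rot': array([-3.14075525,  0.00327084, -0.39219148]), 'contact_force': array([ 1.23347829,  0.35317763, -1.55661639]), 'wrist_torque': array([0.05833187, 0.08437491, 0.02452519]), 'grasp_force': 88.5236406326294, 'opening': 0.16666190758345933}
(126, 67) [287.  49.]
(126, -21) [505.  49.]
(126, -71) [616.  63.]
(120, 61) [301.  61.]
(120, -21) [505.  62.]
(-91, 67) [314. 493.]
(-91, -71) [564. 487.]
(30, 61) [307. 275.]
(30, -21) [498. 275.]
```

View pics/w5.png

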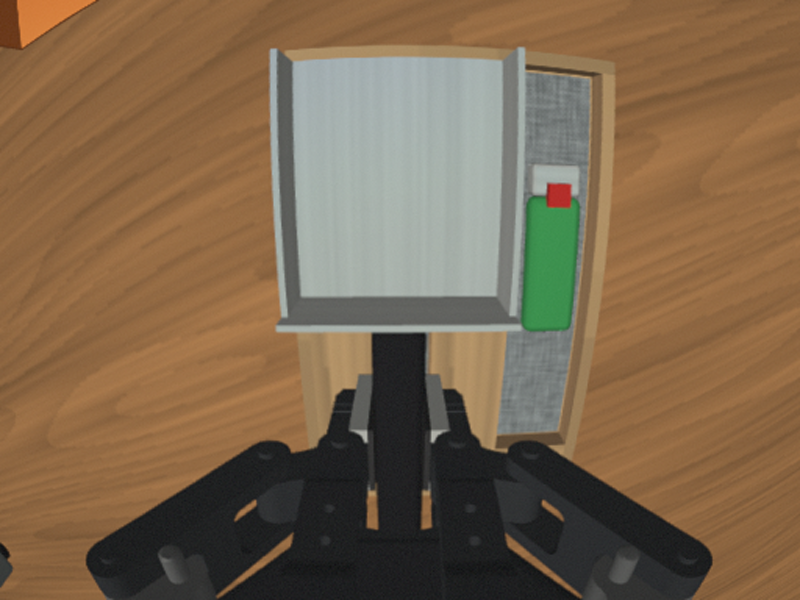

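The tray corner is at (614,65), against a predicted (616,63), so the tray pose is confirmed. I'll fit the held scoop from its rear corners (279,328) and (521,328) and front corners (273,50) and (522,48).

Run:
```python
from h import *
import pickle
f=pickle.load(open("pics/w5.pkl","rb"))
sc=[(f,(35,35,29),(279,326)),(f,(35,-35,29),(521,326)),(f,(115,35,22),(272,50)),(f,(115,-35,22),(522,48))]
x,e=fit(sc,[495,-369,60,-.39]); print(x.round(3),e.round(1).tolist())
tr=[(f,(126,-71,17),(614,64)),(f,(120,-71+6,17),(593,76))]
t=np.array([488.44,-388.15]);y=-.394;Rz=R.from_euler("z",-y).as_matrix()[:2,:2]
print("scoop in tray frame (want 0,20):",Rz@(x[:2]-t), x[3]-y)
for z in (10,17,25): print(z,[ (np.array(onz(f,(614.5)*.64-.5,64.5*.64-.5,z,True)).round(1))])
print(t+Rz.T@np.array([126,-71]))
```

```text
[ 4.94320e+02 -3.67706e+02  5.40930e+01 -3.84000e-01] [[0.3, 0.8], [-1.0, -0.3], [0.1, -0.2], [0.2, -0.3]]
scoop in tray frame (want 0,20): [-2.4192773  21.13505108] 0.009830705273088547
10 [array([ 577.6, -504.5,   10. ])]
17 [array([ 577.4, -500.7,   17. ])]
25 [array([ 577.2, -496.4,   25. ])]
[ 577.53015979 -502.07955468]
```

The scoop needs +2 mm x and -1 mm y. The grip sits low on the bar, so the fingertips would meet the channel walls (z 17). I'll lower until the tips are just above the walls, with the scoop already about 4 mm inside its recess, and look at the forces before letting go.

Call:
send_rows:
  targets: [0.002,0.001,0,0,0,0.009,-1,0.002,0.001,0.02,0,0,0.009,-1,0.002,0.001,0.035,0,0,0.009,-1,0.002,0.001,0.043,0,0,0.009,-1,0.002,0.001,0.047,0,0,0.009,-1,0.002,0.001,0.047,0,0,0.009,-1,0.002,0.001,0.047,0,0,0.009,-1]

```text
clock: 6.25
eef_pos: [498.0, -371.6, 19.1]
tcp_rot: [3.141, -0.001, -0.403]
contact_force: [-0.4, -0.0, -2.2]
opening: 0.165
grasp_force: 88.6
```

Run:
```python
from h import *
import pickle
s=r.sense(); print(s["eef_pos"],s["tcp_rot"],s["contact_force"],s["wrist_torque"])
f=cams.grab_frame("wrist"); pickle.dump(f,open("pics/w6.pkl","wb"))
cv2.imwrite("pics/w6.png",cv2.resize(f["color"],(800,600),interpolation=cv2.INTER_CUBIC))
```

```text
[ 497.96732013 -371.58315726   19.07325204] [ 3.14134467e+00 -1.03996584e-03 -4.03116740e-01] [-0.37408439 -0.01392106 -2.16609434] [-0.03321352  0.03580391  0.03582292]
```

View pics/w6.png

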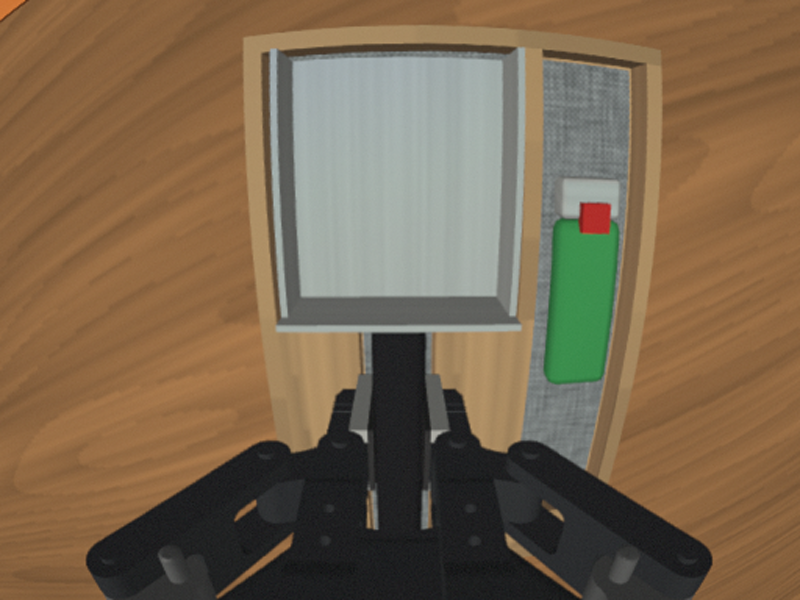

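The pan is over its recess and the handle over the channel (channel edges x 360 and 433, handle 372–426), about 1 mm off towards the right. I'll correct by -1 mm in y, lower 1 mm and release gently.

Call:
send_rows:
  targets: [0,-0.001,0.001,0,0,0,-1,0,-0.001,0.001,0,0,0,-1,0,-0.001,0.001,0,0,0,-0.35,0,-0.001,0.001,0,0,0,-0.35,0,-0.001,0.001,0,0,0,-0.35,0,-0.001,0.001,0,0,0,-0.35,0,-0.001,-0.02,0,0,0,-0.35,0,-0.001,-0.06,0,0,0,-0.35,0,-0.001,-0.1,0,0,0,0,0,-0.001,-0.1,0,0,0,0,0,-0.001,-0.1,0,0,0,0]

```text
clock: 7.22
eef_pos: [499.5, -371.5, 121.2]
tcp_rot: [3.14, -0.005, -0.403]
contact_force: [-0.1, -0.4, -0.2]
opening: 0.498
grasp_force: 0.0
```

Run:
```python
from h import *
import pickle
f=cams.grab_frame("wrist"); pickle.dump(f,open("pics/w7.pkl","wb"))
cv2.imwrite("pics/w7.png",cv2.resize(f["color"],(800,600),interpolation=cv2.INTER_CUBIC))
t=np.array([488.44,-388.15]);y=-.394;M=R.from_euler("z",y).as_matrix()
for m in [(35,35,34),(35,-35,34),(115,35,27),(115,-35,27),(-80,8,34),(-80,-8,34)]:
    p=np.r_[t,0]+M@(np.array(m)+[0,20,0]); print(m,(np.array(proj(f,p,True))/.64).round(0))
print(r.sense()["eef_pos"])
```

```text
(35, 35, 34) [331. 257.]
(35, -35, 34) [468. 255.]
(115, 35, 27) [328. 100.]
(115, -35, 27) [467.  99.]
(-80, 8, 34) [387. 445.]
(-80, -8, 34) [414. 445.]
[ 498.25644247 -370.60083145  119.19991424]
```

View pics/w7.png

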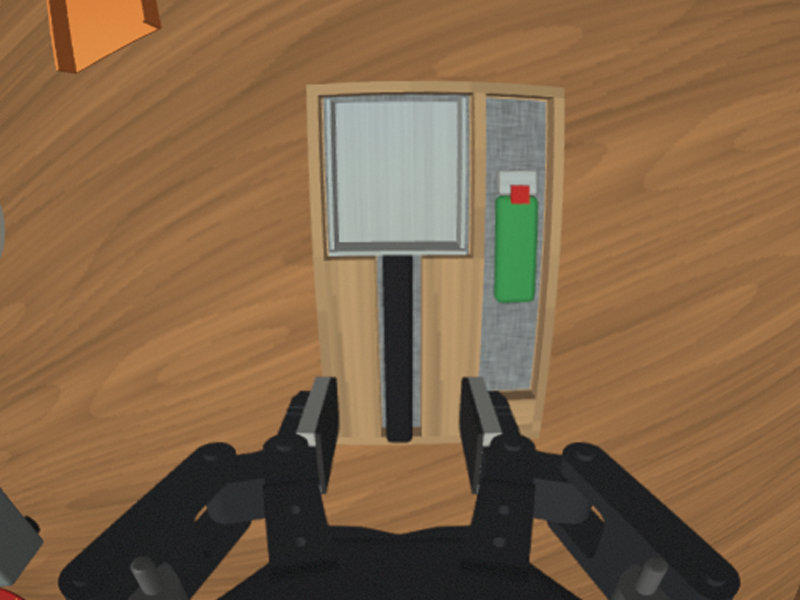

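The scoop lies in its place: pan in the wide part (corners ≈(327,255) and (470,253)), handle in the channel, tail at (399,440). The lighter is undisturbed. I count eleven pictures viewed, one over the limit of 10, so from here I work on pixel numbers only. First I'll check numerically that the scoop is fully down and locate the knob from the stored frames.

Run:
```python
from h import *
import pickle
f=pickle.load(open("pics/w7.pkl","rb")); im=f["color"]; h=cv2.cvtColor(im,cv2.COLOR_BGR2HSV)
for rr in (160,161,162,163,164): print(rr,"V",h[rr,203:220,2].tolist(),h[rr,292:308,2].tolist(),"S",h[rr,203:220,1].tolist(),h[rr,292:308,1].tolist())
print("handle cols V r180,r240,r275:")
for rr in (180,240,275): print(h[rr,238:274,2].tolist())
print("col 254 rows 272-292",h[272:292,254,2].tolist())
print("front col 254 rows 50-70",h[50:70,254,2].tolist(),h[50:70,254,1].tolist())
s=pickle.load(open("pics/scene2.pkl","rb")); hs=cv2.cvtColor(s["color"],cv2.COLOR_BGR2HSV)
sub=hs[185:230,300:355]
for n,lo,hi in [("red",(0,150,100),(8,255,255)),("red2",(172,150,100),(180,255,255)),("yel",(22,130,120),(35,255,255)),("blu",(100,150,80),(125,255,255)),("wht",(0,0,190),(180,60,255))]:
    m=cv2.inRange(sub,np.array(lo),np.array(hi)); k,_,st,ce=cv2.connectedComponentsWithStats(m)
    for i in range(1,k):
        if st[i,4]>4: c=ce[i]+[300,185]; print(n,st[i,4],c.round(1),onz(s,*c,88).round(1),onz(s,*c,118).round(1))
```

```text
160 V [180, 179, 181, 177, 118, 105, 159, 141, 110, 110, 111, 107, 107, 115, 116, 116, 118] [136, 135, 133, 132, 132, 132, 131, 123, 177, 139, 133, 151, 161, 160, 159, 160] S [105, 107, 108, 107, 106, 107, 103, 45, 7, 7, 9, 7, 5, 9, 9, 9, 9] [9, 9, 8, 8, 10, 12, 14, 12, 108, 110, 109, 106, 106, 107, 107, 107]
161 V [178, 179, 179, 178, 116, 105, 159, 163, 147, 147, 146, 148, 150, 165, 167, 166, 166] [182, 181, 181, 182, 181, 181, 151, 123, 175, 136, 131, 150, 161, 160, 160, 159] S [107, 107, 107, 107, 110, 107, 104, 59, 10, 12, 9, 12, 12, 12, 15, 12, 14] [13, 14, 14, 13, 14, 14, 15, 10, 106, 113, 107, 107, 106, 107, 105, 104]
162 V [178, 179, 180, 176, 118, 101, 147, 180, 182, 182, 182, 183, 182, 179, 179, 178, 179] [170, 172, 171, 173, 174, 172, 144, 117, 140, 133, 128, 151, 160, 159, 162, 159] S [107, 107, 108, 107, 108, 109, 99, 51, 13, 15, 15, 14, 14, 13, 14, 13, 14] [11, 13, 12, 12, 12, 13, 9, 28, 106, 111, 112, 105, 108, 106, 107, 109]
163 V [179, 178, 179, 176, 125, 103, 138, 168, 171, 170, 170, 169, 168, 159, 158, 158, 153] [121, 119, 117, 117, 119, 121, 107, 103, 107, 116, 1
[... 894 characters left out ...]
, 108, 104, 95, 48, 34, 33, 33, 35, 34, 35, 36, 35, 34, 33, 34, 35, 33, 34, 31, 38, 94, 105, 105, 106, 104, 120, 175, 178, 171, 168]
col 254 rows 272-292 [35, 36, 39, 36, 36, 34, 28, 34, 37, 31, 55, 123, 171, 162, 157, 151, 148, 152, 154, 151]
front col 254 rows 50-70 [147, 151, 176, 176, 176, 175, 177, 176, 175, 91, 90, 119, 124, 131, 142, 173, 183, 185, 182, 184] [139, 130, 106, 104, 106, 108, 105, 109, 106, 106, 34, 9, 14, 14, 14, 18, 18, 15, 15, 17]
red 30 [335.  217.8] [538.2 162.4  88. ] [568.9 163.3 118. ]
yel 33 [317.1 215.3] [539.7 118.2  88. ] [570.4 120.8 118. ]
blu 21 [342.1 214.1] [521.3 177.9  88. ] [552.6 178.2 118. ]
wht 8 [311.5 210. ] [524.2 101.7  88. ] [555.4 105.  118. ]
```

Call:
send_rows:
  targets: [0,0,0.03,0,0,0,-1,0,0,0.06,0,0,0,-1,0,0,0.07,0,0,0,-1,0,0,0.076,0,0,0,-1,0,0,0.079,0,0,0,-1,0,0,0.079,0,0,0,-1,0,0,0.079,0,0,0,-1]
  grip_force: 30

```text
clock: 7.85
eef_pos: [498.4, -370.7, 40.0]
tcp_rot: [3.141, -0.001, -0.403]
contact_force: [-0.4, -1.0, 0.9]
opening: 0.002
grasp_force: 0.0
```

Call:
send_rows:
  targets: [0,0,0.002,0,0,0,-1,0,0,0.004,0,0,0,-1,0,0,0.005,0,0,0,-1,0,0,0.005,0,0,0,-1]

```text
clock: 8.18
eef_pos: [497.9, -370.3, 34.4]
tcp_rot: [3.142, -0.0, -0.403]
contact_force: [0.6, -1.1, -0.4]
opening: -0.003
grasp_force: 0.0
```

The shut tips reached z≈34 over the handle without contact, so the scoop is fully down. Now to the knob. The scene markers give its axis near (501,139) with stove yaw ≈2°, and red is at +30°.

Run:
```python
from h import *
p=np.array([498,-370.5,33.8])
print(row(p,[np.pi,0,-.403],[480,139,230],.036))
```

```text
[-0.2164 -0.4616 -0.1962 -0.      0.     -0.439 ]
```

Call:
send_rows:
  targets: [0,0,-0.04,0,0,0,0,0,0,-0.08,0,0,0,0,-0.015,-0.03,-0.11,0,0,0,0,-0.216,-0.462,-0.196,0,0,-0.439,0,-0.216,-0.462,-0.196,0,0,-0.439,0,-0.216,-0.462,-0.196,0,0,-0.439,0,-0.216,-0.462,-0.196,0,0,-0.439,0,-0.216,-0.462,-0.196,0,0,-0.439,0,-0.216,-0.462,-0.196,0,0,-0.439,0,-0.216,-0.462,-0.196,0,0,-0.439,0,-0.216,-0.462,-0.196,0,0,-0.439,0,-0.216,-0.462,-0.196,0,0,-0.439,0]

```text
clock: 9.18
eef_pos: [483.5, 31.2, 210.8]
tcp_rot: [-3.142, -0.001, 0.036]
contact_force: [0.4, 0.4, 0.9]
opening: 0.499
grasp_force: 0.0
```

```bash
python3 -c "
from h import *
s=r.sense(); print(s['eef_pos'],s['tcp_rot'],s['qpos'])"
```

```text
[483.52881486  31.15688291 210.77312415] [-3.14157929e+00 -8.27334270e-04  3.55569003e-02] [ 6.12573037e-02  1.56173473e-01  1.94803784e+00 -9.17706027e-06
  1.03655393e+00  1.59650139e+00]
```

Call:
send_rows:
  targets: [0,-0.04,-0.015,0,0,0,0,0,-0.08,-0.015,0,0,0,0,0,-0.1,-0.015,0,0,0,0,0,-0.1,-0.015,0,0,0,0,0,-0.1,-0.015,0,0,0,0]

```text
clock: 9.6
eef_pos: [480.2, 130.2, 225.2]
tcp_rot: [3.141, -0.0, 0.039]
contact_force: [-0.2, -0.6, -0.4]
opening: 0.503
grasp_force: 0.0
```

```bash
cat > knob.py <<'E'
from h import *
import pickle,sys
def blobs(f,fish,win=None):
    hs=cv2.cvtColor(f["color"],cv2.COLOR_BGR2HSV); out=[]
    x0,y0,x1,y1=win or (0,0,512,384); sub=hs[y0:y1,x0:x1]
    for n,lo,hi in [("red",(0,150,90),(8,255,255)),("red2",(172,150,90),(180,255,255)),("yel",(22,130,110),(35,255,255)),("blu",(100,150,70),(125,255,255)),("wht",(0,0,185),(180,50,255))]:
        m=cv2.inRange(sub,np.array(lo),np.array(hi)); k,_,st,ce=cv2.connectedComponentsWithStats(m)
        for i in range(1,k):
            if 5<st[i,4]<3000: out.append((n,int(st[i,4]),(ce[i]+[x0,y0]).round(1),onz(f,*(ce[i]+[x0,y0]),88,fish).round(1),st[i,:4].tolist()))
    return out
E
python3 - <<'E'
from knob import *
f=cams.grab_frame("wrist"); pickle.dump(f,open("pics/w8.pkl","wb"))
s=r.sense(); print(s["eef_pos"],s["tcp_rot"],f["xyz"])
print("exp",(np.array(proj(f,[501,139,118],True))).round(0))
for b in blobs(f,True): 
    if np.hypot(*(b[3][:2]-[501,139]))<70: print(b)
E
```

```text
[480.19463466 129.19662756 225.00345347] [3.14117277e+00 1.13880053e-04 3.71855106e-02] [562.68471781 134.47981996 368.15677008]
exp [247. 170.]
('red', 208, array([223.5, 125.6]), array([536.1, 163.1,  88. ]), [216, 118, 16, 16])
('yel', 209, array([270.4, 125.6]), array([537.6, 119. ,  88. ]), [263, 118, 16, 16])
('blu', 192, array([207.1, 142.6]), array([519.4, 178.6,  88. ]), [200, 135, 15, 16])
('wht', 21, array([247. , 133.7]), array([529. , 140.8,  88. ]), [246, 130, 3, 8])
('wht', 12, array([231.3, 138. ]), array([524.4, 155.4,  88. ]), [230, 135, 4, 7])
('wht', 15, array([262.9, 137.9]), array([525.6, 125.5,  88. ]), [261, 135, 5, 7])
('wht', 183, array([287. , 142.6]), array([522.1, 102.5,  88. ]), [280, 135, 15, 16])
('wht', 11, array([246.2, 145.6]), array([517.5, 141.1,  88. ]), [243, 145, 7, 2])
('wht', 13, array([219.8, 149.2]), array([513.3, 166.3,  88. ]), [217, 147, 7, 5])
('wht', 165, array([246. , 159.4]), array([504. , 140.8,  88. ]), [243, 148, 7, 24])
('wht', 13, array([274.2, 149.6]), array([514.7, 114.3,  88. ]), [271, 148, 7, 4])
('wht', 15, array([216.3, 164.5]), array([498. , 169.6,  88. ]), [213, 164, 8, 2])
('wht', 15, array([277.7, 164.5]), array([500.2, 110.1,  88. ]), [274, 164, 8, 2])
```

The markers are clear from the wrist: the red–yellow chord measures 44.1 mm (44 expected, so the height is right). The knob axis is at (499,139.7), yaw 0.034, and red is at +30°. I'll descend partway and re-check.

Call:
send_rows:
  targets: [0.0195,-0.0095,0.03,0,0,0.003,0,0.0195,-0.0095,0.06,0,0,0.003,0,0.0195,-0.0095,0.075,0,0,0.003,0,0.0195,-0.0095,0.075,0,0,0.003,0,0.0195,-0.0095,0.075,0,0,0.003,0]

```text
clock: 10.07
eef_pos: [499.1, 138.1, 149.5]
tcp_rot: [3.141, 0.002, 0.031]
contact_force: [-0.8, 0.0, -0.7]
opening: 0.502
grasp_force: 0.0
```

Run:
```python
from knob import *
f=cams.grab_frame("wrist"); pickle.dump(f,open("pics/w9.pkl","wb"))
s=r.sense(); print(s["eef_pos"],s["tcp_rot"],f["xyz"])
B=blobs(f,True); d={}
for b in B:
    if np.hypot(*(b[3][:2]-[499,139.7]))<60 and b[1]>60: print(b)
a=pickle.load(open("pics/w8.pkl","rb")); sc=pickle.load(open("pics/scene2.pkl","rb"))
S={"red":(335,217.8),"yel":(317.1,215.3),"blu":(342.1,214.1)}
for n in S:
    g=lambda F:[b for b in blobs(F,True) if b[0]==n and np.hypot(*(b[3][:2]-[499,139.7]))<60][0][2]
    print(n,tri([ray(a,*g(a),True),ray(f,*g(f),True),ray(sc,*S[n])]))
```

```text
[499.96201272 138.49941951 150.55999594] [ 3.14145597e+00 -5.61369506e-05  3.14487106e-02] [581.99057361 141.88075452 292.33867376]
('red', 351, array([222.9, 162.6]), array([536., 163.,  88.]), [213, 153, 21, 21])
('yel', 363, array([285.1, 162.5]), array([537.5, 119.1,  88. ]), [275, 152, 22, 22])
('blu', 324, array([201.6, 184.4]), array([519.5, 178.5,  88. ]), [192, 175, 20, 20])
('wht', 307, array([306.7, 184.3]), array([522. , 102.4,  88. ]), [297, 175, 20, 20])
('wht', 71, array([254.1, 192.7]), array([514.4, 140.3,  88. ]), [250, 187, 9, 11])
('wht', 269, array([254. , 213.4]), array([498.2, 139.9,  88. ]), [250, 199, 9, 30])
red (array([535.77625819, 162.9319256 ,  85.77932855]), [np.float64(0.42241819549952336), np.float64(0.3510838299084981), np.float64(0.7048540647441348)])
yel (array([537.18056853, 118.61649213,  85.55962381]), [np.float64(0.3550298085267101), np.float64(0.3448753966149348), np.float64(0.5651343959759961)])
blu (array([519.17736487, 178.49538937,  86.29818079]), [np.float64(0.3976265027719271), np.float64(0.3802662699140322), np.float64(0.7713312833423781)])
```

Centred (pointer column 254, image centre 255) and marker heights 86–88 mm as expected. I'll descend to z≈100 and grip the bar.

Call:
send_rows:
  targets: [0,-0.001,0.025,0,0,0,0,0,-0.001,0.042,0,0,0,0,0,-0.001,0.05,0,0,0,0,0,-0.001,0.05,0,0,0,0,0,-0.001,0.05,0,0,0,-1,0,-0.001,0.05,0,0,0,-1,0,-0.001,0.05,0,0,0,-1,0,-0.001,0.05,0,0,0,-1,0,-0.001,0.05,0,0,0,-1]
  grip_force: 40

```text
clock: 10.87
eef_pos: [500.6, 139.1, 101.7]
tcp_rot: [3.14, -0.002, 0.034]
contact_force: [0.2, -12.2, 6.2]
opening: 0.152
grasp_force: 42.4
```

Call:
send_rows:
  targets: [0,0.001,0,0,0,0,-1,0,0.001,0,0,0,-0.1,-1,0,0.001,0,0,0,-0.2,-1,0,0.001,0,0,0,-0.3,-1,0,0.001,0,0,0,-0.4,-1,0,0.001,0,0,0,-0.48,-1,0,0,0,0,0,-0.54,-1,0,0,0,0,0,-0.54,-1,0,0,0,0,0,-0.54,-1]

```text
clock: 11.62
eef_pos: [500.2, 140.1, 101.7]
tcp_rot: [3.14, -0.001, 0.573]
contact_force: [-1.9, -4.7, 6.7]
opening: 0.152
grasp_force: 42.7
```

Run:
```python
from h import *
s=r.sense(); print(s["eef_pos"],s["tcp_rot"],s["contact_force"],s["wrist_torque"],s["opening"],s["grasp_force"])
```

```text
[500.16957058 140.05274568 101.66229285] [ 3.14043370e+00 -1.06016830e-03  5.73348761e-01] [-1.92341339 -4.740111    6.66069325] [-0.63246554  0.41279825 -0.08325834] 0.15159760237150538 42.662134766578674
```

Turned by 0.54 rad (yaw 0.573 against 0.034 + 0.524 = 0.558). I'll release, rise straight up and check with the camera.

Call:
send_rows:
  targets: [0,0,0,0,0,0,0,0,0,0,0,0,0,0,0,0,0,0,0,0,0,0,0,0,0,0,0,0,0,0,0,0,0,0,0,0,0,-0.03,0,0,0,0,0,0,-0.07,0,0,0,0,0,0,-0.11,0,0,0,0,0,0,-0.13,0,0,0,0,0,0,-0.13,0,0,0,0,0,0,-0.13,0,0,0,0]

```text
clock: 12.53
eef_pos: [500.2, 140.7, 231.1]
tcp_rot: [3.141, -0.003, 0.573]
contact_force: [-0.9, -0.5, -0.3]
opening: 0.497
grasp_force: 0.0
```

Run:
```python
from knob import *
f=cams.grab_frame("wrist"); pickle.dump(f,open("pics/w10.pkl","wb"))
c=np.array([498.75,139.8])
for b in blobs(f,True):
    if np.hypot(*(b[3][:2]-c))<60 and b[1]>20:
        p=onz(f,*b[2],118,True) if np.hypot(*(b[3][:2]-c))<35 else b[3]
        print(b[0],b[1],b[3],"polar deg rel stove x",np.degrees(np.arctan2(*(p[:2]-c)[::-1])-.034).round(1),np.hypot(*(p[:2]-c)).round(1))
# bar top: principal axis of white line mask near knob, back-projected at z=118
h=cv2.cvtColor(f["color"],cv2.COLOR_BGR2HSV); m=cv2.inRange(h,(0,0,185),(180,50,255))
pts=np.array([onz(f,u,v,118,True)[:2] for v,u in zip(*np.nonzero(m))]); pts=pts[np.hypot(*(pts-c).T)<24]
w,V=np.linalg.eigh(np.cov(pts.T)); a=V[:,1]; print(len(pts),pts.mean(0)-c,np.degrees(np.arctan(a[1]/a[0])-.034),np.sqrt(w))
# scoop still: kettle/mug/lighter compare before/after in scene
g=cams.grab_frame("scene"); pickle.dump(g,open("pics/scene10.pkl","wb")); s2=pickle.load(open("pics/scene2.pkl","rb"))
d=(cv2.absdiff(g["color"],s2["color"]).max(2)>40).astype("uint8"); k,_,st,ce=cv2.connectedComponentsWithStats(d)
for i in range(1,k):
    if st[i,4]>25: print("changed",st[i].tolist())
```

```text
red 193 [536.2 163.1  88. ] polar deg rel stove x 29.9 44.1
yel 186 [537.5 119.2  88. ] polar deg rel stove x -29.9 43.9
blu 189 [519.4 178.6  88. ] polar deg rel stove x 60.0 44.0
wht 179 [503.9 142.8  88. ] polar deg rel stove x 30.2 14.2
wht 154 [521.8 102.6  88. ] polar deg rel stove x -60.2 43.8
166 [10.57194371  5.53750483] 53.606687732083415 [4.03540127 7.44002651]
changed [190, 0, 59, 119, 4016]
changed [318, 0, 64, 23, 1073]
changed [384, 0, 11, 16, 171]
changed [314, 10, 12, 31, 185]
changed [277, 13, 11, 8, 58]
changed [383, 20, 9, 5, 40]
changed [271, 23, 6, 34, 142]
changed [283, 24, 18, 33, 285]
changed [368, 26, 21, 13, 151]
changed [359, 30, 7, 6, 31]
changed [331, 38, 30, 8, 178]
changed [361, 38, 17, 30, 255]
changed [310, 42, 17, 29, 211]
changed [308, 67, 60, 98, 3113]
changed [361, 70, 9, 7, 29]
changed [137, 177, 33, 23, 250]
changed [231, 181, 55, 50, 1008]
changed [108, 196, 24, 18, 91]
changed [325, 199, 5, 10, 34]
changed [112, 205, 28, 17, 209]
```

The pointer is at 30.2° and red at 29.9°, so it has clicked in. Scene differences appear only at the arm, the scoop's old spot and the tray; the mug and kettle are unmoved. Handing in.

```bash
python3 -c "
from h import *
print(r.sign_off())"
```

```text
the job is handed in; nothing more can be done
None
```

The job is handed in at about 12.6 s: the knob pointer reads 30.2° against the red marker at 29.9°, and the scoop lies flat in its tray place; kettle and mug unmoved in the scene camera, lighter untouched in its slot, but I viewed 11 pictures, one over the limit of 10.

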